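# Load the drilling jig with its kick-down jaw lock

### The job

Push the drilling jig's red lever all the way down so that it locks and stays down with the jaw open. Then lay the aluminium bar in the jig between fence and jaw, slide it up against the end stop and keep it pressed there firmly but gently for a moment before letting go. Then flick the lever back up so that the jaw clamps the bar; do not force the lever into its stop or drive the bar hard against the end stop, and leave everything else on the bench where it is.

Things in the scene. Friction and masses are not known exactly. Their poses are not given: they have to be found in the camera images.
- jig: Drilling jig, fixed to the bench. Origin: on the bench under the middle of the bar's place. +x along the bar towards the end stop, +y from fence to jaw and lever, z up. The bar lies along x on a tongue 24 mm wide, 8 mm high (x -75 to +105 mm); beside it all is open from x -75 to +20, so fingers fit beside the bar's middle. Blue lever housing: x +20 to +76, y +60 to +94, top 46 mm over the bench.
- fence (a point): Middle of the aluminium fence's flat face, on the jig at x +48, y -15 mm, 25 mm above the bench. The face spans jig x +28 to +68 mm; top 42 mm above the bench. A clamped bar lies against it, centre line at jig y = 0.
- jaw (a joint): Orange sprung jaw facing the fence, same x span, top 40 mm above the bench, driven by the lever. Value: opening in m. 0 = shut (its face 26 mm from the fence), about 0.018 = locked open (face 44 mm from the fence); about 0.004 with the 30 mm bar clamped.
- lever (a joint): Hub of the red bail-shaped lever, rad. 0 = up, jaw shut; 1.0 = down on a hard stop. A spring resists the push with 4 to 12 N at the red bar; beyond 0.92 it is over centre and the spring pulls it on to 1.0 and holds it. Raising it from there takes 3 to 5 N at the red bar up to 0.92, then it springs up by itself, damped, and the jaw shuts; with a bar clamped it rests near 0.21.
- lever_bar (a point): Middle of the lever's red bar: rod of 12 mm diameter, 78 mm long, along the jig's x, on a 9 mm arm at each end, free below and beside between them. On an arc of 85 mm radius about the hinge, on its +y side: 1.05 rad above level at lever 0, 0.05 at 1.0 (then at jig y +163, 44 mm above the bench). It is springy: it gives about 0.7 mm per 10 N; once down, over 25 N on it is too much.
- lever_hinge (a point): Point on the lever's hinge axis (along the jig's x), in line with the middle of the red bar: fixed to the jig at x +48, y +78 mm, 40 mm above the bench.
- work_mid (a point): Centre of the loose aluminium bar to be clamped: square profile 140 x 30 x 30 mm with dark slots, 0.15 to 0.3 kg, lying flat on the bench along its own x, z up. In the jig its centre is 23 mm above the bench.
- stop: End stop: blue post, 36 mm wide, top 42 mm above the bench, fixed to the jig at x +112 mm (origin: its foot, 8 mm above the bench). A steel pad, face 24 x 24 mm, 5 to 29 mm above the origin, stands before it on a screw. Its setting is not measured: the face is 32 to 42 mm before this origin (jig x +70 to +80). It does not yield; find it by feel.
- brass_bar: Brass bar of the same shape and size as the aluminium one: leave alone. Origin under its centre.
- screw_jar: Amber jar of screws, 66 mm across, 75 mm high; leave alone. Origin under its centre.
- tape: Yellow tape measure, 70 x 40 x 62 mm; leave alone.
- battery: Black drill battery, 115 x 75 x 63 mm; leave alone.
- drill: Cordless drill with a hole saw, lying on its side; leave alone.
- square: Carpenter's square lying flat; leave alone.
- driver: Screwdriver with red handle lying flat; leave alone.

How it is judged:
By the outcome, as a careful person would: the job done as asked, in the order asked, and still so for the second after the job is handed in, with the robot touching nothing.
It also fails if it takes over 67 s, if anything falls off the work surface, if the arm or the gripper's body presses on something with over 40 N, if the wrist force passes 120 N, or if a joint passes its speed limit or range.

### The arm

A 6-joint arm with a two-finger parallel gripper is mounted at the origin on the work surface. World frame = base frame: x ahead of the robot, y to its left, z up, the work surface at z = 0. Lengths are in m, angles in rad, forces in N, time in s.
With the tool pointing down it reaches from about 0.275 to 1 m from the base axis. Payload 8.4 kg.
Tool frame: the origin (TCP) lies midway between the tips of the shut fingers; the grasp point (between the pads) lies 19 mm behind it; z points along the fingers, y is the line along which they close (so a half turn about z gives the same grasp; the last joint's range is limited). The gripper opens to 85 mm and grips with 20 to 120 N. Pads are 22 mm wide; open, the fingers measure 114 mm over their backs; the gripper's body (76 mm by 85 mm) begins 54 mm behind the grasp point. The pads swing forward as they close: fully open they stand 13 mm farther back than shut.
Start: joints at [-1.223, 0.353, 1.633, -0, 1.155, -0.002], TCP at [0.214, -0.587, 0.231] pointing down, gripper open.
Joint ranges: [-2.63, 2.63], [-0.92, 2.1], [0.06, 2.66], [-1.3, 4.44], [0, 2.69], [-3.02, 3.02]. Speed limits (rad/s): [2.22, 2.22, 2.79, 3.14, 3.14, 3.14].

### API

Orientations are given as a rotation vector (axis times angle).
In Python, from plant import sensors, cams, order gives the robot as it stands. The module is installed in compiled form; this text tells all that it offers.
- The arm moves only by the shell command python3 -m creep 'ROWS' [FORCE]. ROWS is JSON, a list that holds one entry, the list of rows, each a list of 7 numbers: the shift along the tool's x, y, z in m, then the turn, a rotation vector about the tool's x, y, z in degrees, then the opening, from 0 (shut) to 1 (fully open). A call has 1 to 12 rows; each row is the pose to reach, as a shift and turn from the pose commanded when the call began, along the tool's axes at that moment; what a row does not reach only later rows make up. A row lasts 1/12 s, in which the tool goes at most 41.7 mm and 7.16 degrees, less where a joint would pass 70% of its speed; a pose out of reach is approached as far as the arm can. A call with a gripper value outside its range is refused whole. The fingers move at their own pace and stop on an object; FORCE is the grip in N (left out, the last holds). Time passes only in rows, so rows that repeat a pose let the fingers close. It gives the time, the measured TCP pose, the force, the opening and the grip force at its end, in the units of the state.
- sensors.get_state(): the state, without advancing time (a new reading comes with each control period).
- cams.read_camera(name): name is "side" or "top"; returns a dict with "frame" (384x512x3 uint8, red, green, blue), "fx", "fy", "cx", "cy" (pixels), "k1" (the pictures are not rectified: a ray, as slopes to the right and down, at radius r is drawn at 1 + k1 r^2 times it, then the intrinsics apply), "xyz" and "attitude" of the camera in the world. Camera axes: x right, y down, z forward; pixel columns grow to the right and rows downward; lengths in m; the calibration is good to about 2 mm. A picture is of the moment at which its call begins. There is no depth.
- order.job_done(): hands the job in; it is judged then, once.
The state is a dict: "time_s": time; "qpos": joint angles; "qvel": joint speeds; "tau": joint torques, N m; "tcp_pos": TCP position; "ee_rot": TCP orientation; "force": force on the tool from outside, world axes, zero at the start; "torque": the same for the moment, N m; "width": finger opening in m; "gripper_force": force on a finger pad.
Only numpy, scipy, OpenCV 4.12 (cv2) and the standard library are available. Lean on these libraries where they do the work, as an engineer would, in place of code of your own. Each camera call takes 0.05 s, during which the arm holds its last target. There are 200 camera calls.

## Working session

There is one attempt and no reset: what is moved stays moved. The work goes in short steps, Python scripts to look and compute and a shell command to move; the robot and the scene stay as the last step left them, time stands still between calls to the robot, and variables do not carry over. Pictures are saved under pics/ and viewed, at most 10 in all, crops included, and the job is handed in when it is done.

```bash
mkdir -p pics; python3 - <<'E'
from plant import sensors,cams
import cv2
s=sensors.get_state();print({k:s[k] for k in('time_s','tcp_pos','ee_rot','width','force')})
for n in('side','top'):
    c=cams.read_camera(n);f=c.pop('frame');print(n,c)
    cv2.imwrite(f'pics/{n}0.png',f[:,:,::-1])
E
```

```text
{'time_s': 0.0, 'tcp_pos': array([ 0.21404398, -0.58670637,  0.23056518]), 'ee_rot': array([-3.09232936e+00, -5.46449401e-01,  3.26029793e-04]), 'width': 0.08529177654805058, 'force': array([ 0.66796972, -0.48534937,  0.31714665])}
side {'fx': 462.5309046259598, 'fy': 462.5309046259598, 'cx': 258.9175067465226, 'cy': 187.57438341440186, 'k1': -0.13904999017725342, 'xyz': array([-0.18642713,  0.69961482,  0.83525535]), 'attitude': array([-0.99734748,  2.33876059, -1.18323024])}
top {'fx': 367.25791276765614, 'fy': 367.25791276765614, 'cx': 258.85915549113804, 'cy': 183.8991536044956, 'k1': -0.07567330113056972, 'xyz': array([ 0.45716314, -0.0243616 ,  1.22532711]), 'attitude': array([-2.18556207,  2.22079029, -0.04036788])}
```

View pics/side0.png

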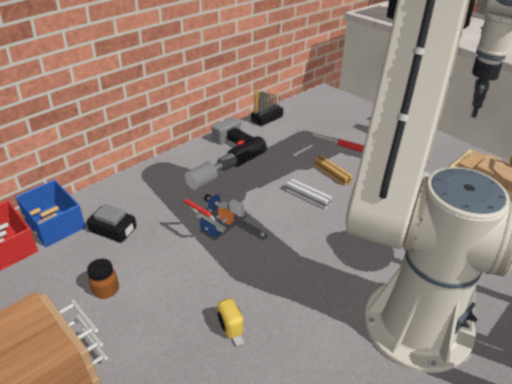

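View pics/top0.png

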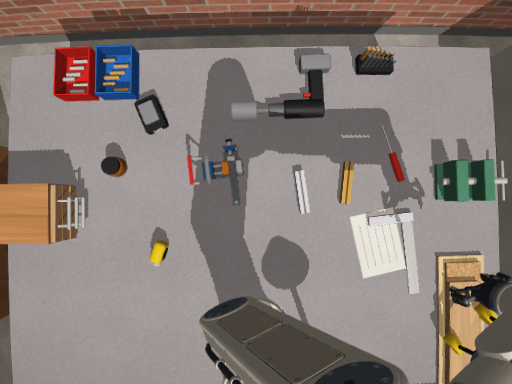

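The side view shows the jig at about (222,212) and the aluminium bar at about (309,192). In the top view the jig is at about (228,170), with the stop at (229,145) and the lever's red bar at (191,170). The aluminium bar is at (302,191) and the brass bar at (347,182). I'll zoom in on both views.

```bash
cat > h.py <<'E'
import numpy as np, cv2
from scipy.spatial.transform import Rotation as R
from plant import sensors,cams
def grab(n): return cams.read_camera(n)
def ray(c,uv):
    K=np.array([[c['fx'],0,c['cx']],[0,c['fy'],c['cy']],[0,0,1.]])
    p=cv2.undistortPoints(np.array([[uv]],float),K,np.array([c['k1'],0,0,0,0.]))[0,0]
    d=R.from_rotvec(c['attitude']).apply([p[0],p[1],1]); return np.array(c['xyz']),d/np.linalg.norm(d)
def plane(c,uv,z):
    o,d=ray(c,uv); return o+d*(z-o[2])/d[2]
def tri(c1,u1,c2,u2):
    o1,d1=ray(c1,u1);o2,d2=ray(c2,u2)
    A=np.stack([d1,-d2],1);t=np.linalg.lstsq(A,o2-o1,rcond=None)[0]
    a,b=o1+t[0]*d1,o2+t[1]*d2; return (a+b)/2,np.linalg.norm(a-b)
def proj(c,P):
    K=np.array([[c['fx'],0,c['cx']],[0,c['fy'],c['cy']],[0,0,1.]])
    Rw=R.from_rotvec(c['attitude']).inv()
    return cv2.projectPoints(np.array([Rw.apply(np.array(P)-c['xyz'])]),np.zeros(3),np.zeros(3),K,np.array([c['k1'],0,0,0,0.]))[0][0,0]
E
python3 - <<'E'
import cv2
s=cv2.imread('pics/side0.png')[150:270,170:350];t=cv2.imread('pics/top0.png')[125:225,175:375]
cv2.imwrite('pics/sz.png',cv2.resize(s,None,fx=4.4,fy=4.4,interpolation=cv2.INTER_CUBIC))
cv2.imwrite('pics/tz.png',cv2.resize(t,None,fx=4,fy=4,interpolation=cv2.INTER_CUBIC))
E
```

```text
(no output)
```

View pics/sz.png

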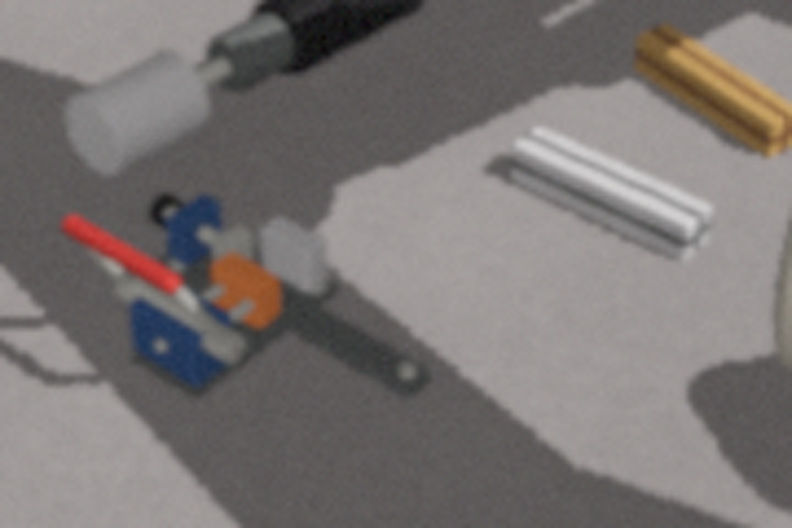

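View pics/tz.png

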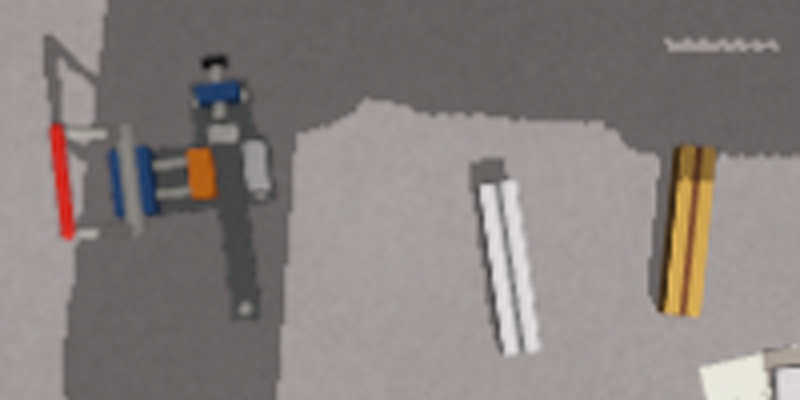

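In the crops, the lever's red bar runs (52,128)–(68,236) in the top view and (65,220)–(178,290) in the side view. The jaw is at (202,173), the fence at (258,168), the stop pad at (223,132), the tongue end at (245,310) and the aluminium bar spans (500,182)–(520,352). Next I'll measure these with colour masks and triangulation.

```bash
cat > m.py <<'E'
from h import *
def big(mask,roi):
    m=np.zeros_like(mask);x0,y0,x1,y1=roi;m[y0:y1,x0:x1]=mask[y0:y1,x0:x1]
    n,l,st,ce=cv2.connectedComponentsWithStats(m)
    k=1+np.argmax(st[1:,4]);ys,xs=np.where(l==k);return np.stack([xs,ys],1).astype(float)
def hsv(f):return cv2.cvtColor(f,cv2.COLOR_RGB2HSV)
def red(c,roi):
    h=hsv(c['frame']);m=(((h[...,0]<6)|(h[...,0]>172))&(h[...,1]>150)&(h[...,2]>110)).astype(np.uint8);return big(m,roi)
def orange(c,roi):
    h=hsv(c['frame']);m=((h[...,0]>=7)&(h[...,0]<16)&(h[...,1]>150)&(h[...,2]>90)).astype(np.uint8);return big(m,roi)
def white(c,roi):
    h=hsv(c['frame']);m=((h[...,1]<25)&(h[...,2]>185)).astype(np.uint8)
    m=cv2.morphologyEx(m,cv2.MORPH_CLOSE,np.ones((3,3)));return big(m,roi)
def info(p):
    r=cv2.minAreaRect(p.astype(np.float32));(cx,cy),(w,h),a=r
    b=cv2.boxPoints(r);e=sorted([(b[i]+b[(i+1)%4])/2 for i in range(4)],key=lambda q:-np.hypot(*(q-[cx,cy])))[:2]
    e=sorted(e,key=lambda q:q[1]);return p.mean(0),(w,h),e
E
python3 - <<'E'
from m import *
np.set_printoptions(precision=4,suppress=True)
t=grab('top');s=grab('side')
T=(175,125,275,225);S=(170,180,240,240)
for nm,f,rt,rs in(('red',red,T,S),('orange',orange,T,(205,195,245,230)),('alu',white,(290,160,320,225),(280,170,335,212))):
    a,b=info(f(t,rt)),info(f(s,rs));print(nm,a,b)
    print(' mid',tri(t,a[0],s,b[0]))
    for i in(0,1):print(' end',tri(t,a[2][i],s,b[2][i]))
    if nm=='alu':
        for z in (.03,):print([plane(t,e,z) for e in a[2]],plane(t,a[0],z),plane(s,b[0],z))
# crop points top view
for nm,p,z in(('tongue_end',(245,310),.008),('stop_top',(218,93),.042),('jaw_top',(202,173),.04),('fence_top',(258,168),.042),('pad',(223,132),.035)):
    print(nm,plane(t,(p[0]/4+175,p[1]/4+125),z))
for nm,pt,ps in(('tongue screw',(246,308),(409,372)),):
    print(nm,tri(t,(pt[0]/4+175,pt[1]/4+125),s,(ps[0]/4.4+170,ps[1]/4.4+150)))
E
```

```text
red (array([190.1591, 170.0682]), (28.264892578125, 3.1928863525390625), [array([188.7548, 155.9206], dtype=float32), array([191.7137, 184.0302], dtype=float32)]) (array([197.2105, 207.1404]), (28.285776138305664, 4.0082902908325195), [array([184.9544, 200.0788], dtype=float32), array([209.4336, 214.2511], dtype=float32)])
 mid (array([0.5435, 0.1837, 0.1144]), np.float64(0.0016831846259156178))
 end (array([0.5871, 0.1881, 0.1137]), np.float64(0.00250264588790384))
 end (array([0.5011, 0.1793, 0.115 ]), np.float64(0.0020423071539540194))
orange (array([225., 168.]), (12.0, 6.0), [array([225., 162.], dtype=float32), array([225., 174.], dtype=float32)]) (array([225.6838, 214.9044]), (17.116792678833008, 11.28715991973877), [array([217.4154, 211.0231], dtype=float32), array([232.2769, 219.5154], dtype=float32)])
 mid (array([0.5548, 0.0851, 0.0259]), np.float64(0.0003431028755060815))
 end (array([0.5779, 0.0884, 0.0267]), np.float64(0.01025528215811024))
 end (array([0.5334, 0.0838, 0.0225]), np.float64(0.004938186336654462))
alu (array([302.1853, 191.8096]), (42.70924377441406, 9.333808898925781), [array([299.2, 170.4], dtype=float32), array([305.24, 212.68], dtype=float32)]) (array([309.369 , 189.7241]), (46.21533966064453, 6.645342826843262), [array([288.0474, 179.7555], dtype=float32), array([329.927 , 199.2993], dtype=float32)])
 mid (array([ 0.4726, -0.1661,  0.0274]), np.float64(0.00014054661703344834))
 end (array([ 0.5446, -0.1556,  0.0304]), np.float64(0.005346806430638898))
 end (array([ 0.4039, -0.1753,  0.0263]), np.float64(0.0011738955028691433))
[array([ 0.5426, -0.1575,  0.03  ]), array([ 0.4045, -0.1744,  0.03  ])] [ 0.4726 -0.1658  0.03  ] [ 0.4706 -0.1633  0.03  ]
tongue_end [0.441  0.0508 0.008 ]
stop_top [0.6172 0.0682 0.042 ]
jaw_top [0.5527 0.0821 0.04  ]
fence_top [0.5558 0.0366 0.042 ]
pad [0.5862 0.065  0.035 ]
tongue screw (array([0.4435, 0.0509, 0.0067]), np.float64(0.0025302104227702764))
```

```bash
python3 -m creep '[[[0.24,-0.255,0,0,0,7,0.5],[0.24,-0.255,0,0,0,14.2,0.5],[0.24,-0.255,0,0,0,14.2,0.5],[0.24,-0.255,0,0,0,14.2,0.5],[0.24,-0.255,0,0,0,14.2,0.5],[0.24,-0.255,0,0,0,14.2,0.5],[0.24,-0.255,0,0,0,14.2,0.5],[0.24,-0.255,0,0,0,14.2,0.5],[0.574,-0.611,0,0,0,14.2,0.5],[0.574,-0.611,0,0,0,14.2,0.5],[0.574,-0.611,0,0,0,14.2,0.5],[0.574,-0.611,0,0,0,14.2,0.5]]]' 20
cat > g.py <<'E'
import sys
from h import *
# g.py x y z yawdeg : shift in tool axes from the present TCP
np.set_printoptions(precision=4,suppress=True)
s=sensors.get_state();r=R.from_rotvec(s['ee_rot']);M=r.as_matrix()
x,y,z,w=map(float,sys.argv[1:5])
print('t',s['time_s'],'pos',s['tcp_pos'],'yaw',np.degrees(np.arctan2(M[1,0],M[0,0])),'zaxis',M[:,2],'F',s['force'],'w',s['width'])
print('shift',M.T@(np.array([x,y,z])-s['tcp_pos']),'turn',np.degrees(np.arctan2(M[1,0],M[0,0]))-w)
E
python3 g.py .5435 .1837 .16 5.8
```

```text
time_s: 1.2
tcp_pos: [0.4114, -0.1256, 0.2315]
ee_rot: [3.137, 0.16, 0.001]
force: [1.2, -0.7, 0.2]
width: 0.0429
gripper_force: 0.0
t 1.2 pos [ 0.4114 -0.1256  0.2315] yaw 5.826590479467694 zaxis [ 0.0007 -0.0002 -1.    ] F [ 1.1835 -0.6997  0.185 ] w 0.04285545758010005
shift [ 0.1628 -0.2943  0.0716] turn 0.02659047946769455
```

```bash
python3 -m creep '[[[0.163,-0.294,0,0,0,0,0.5],[0.163,-0.294,0,0,0,0,0.5],[0.163,-0.294,0,0,0,0,0.5],[0.163,-0.294,0,0,0,0,0.5],[0.163,-0.294,0,0,0,0,0.5],[0.163,-0.294,0,0,0,0,0.5],[0.163,-0.294,0,0,0,0,0.5],[0.163,-0.294,0,0,0,0,0.5],[0.163,-0.294,0.04,0,0,0,0.5],[0.163,-0.294,0.072,0,0,0,0.5],[0.163,-0.294,0.072,0,0,0,0.5],[0.163,-0.294,0.072,0,0,0,0.5]]]'
python3 g.py .5435 .1837 .097 5.8
```

```text
time_s: 2.2
tcp_pos: [0.542, 0.1811, 0.1581]
ee_rot: [3.136, 0.16, -0.006]
force: [-0.6, 0.4, 0.1]
width: 0.0428
gripper_force: 0.0
t 2.2 pos [0.542  0.1811 0.1581] yaw 5.857122376906952 zaxis [-0.0041 -0.0014 -1.    ] F [-0.6182  0.3533  0.1335] w 0.04283657189781992
shift [ 0.0021 -0.0024  0.0611] turn 0.05712237690695243
```

```bash
python3 -m creep '[[[0,-0.001,0.03,0,0,0,0.5],[0,-0.001,0.06,0,0,0,0.5],[0,-0.001,0.06,0,0,0,0.5],[0,-0.001,0.06,0,0,0,0.3],[0,-0.001,0.06,0,0,0,0.1],[0,-0.001,0.06,0,0,0,0],[0,-0.001,0.06,0,0,0,0],[0,-0.001,0.06,0,0,0,0]]]' 35
python3 g.py .5435 .1837 .097 5.8
```

```text
time_s: 2.87
tcp_pos: [0.5449, 0.1835, 0.1017]
ee_rot: [-3.136, -0.16, -0.006]
force: [-1.0, 4.0, 8.4]
width: 0.0104
gripper_force: 34.9
t 2.8667 pos [0.5449 0.1835 0.1017] yaw 5.829806564969194 zaxis [ 0.004  0.002 -1.   ] F [-0.9877  3.9863  8.3992] w 0.01038493300202412
shift [-0.0014 -0.0004  0.0047] turn 0.02980656496919387
```

```bash
python3 -m creep '[[[0,-0.007,0.0045,0,0,0,0],[0,-0.0138,0.0099,0,0,0,0],[0,-0.020,0.0158,0,0,0,0],[0,-0.0254,0.0223,0,0,0,0],[0,-0.0300,0.0293,0,0,0,0],[0,-0.0342,0.0368,0,0,0,0],[0,-0.0342,0.0368,0,0,0,0]]]'
python3 - <<'E'
from m import *
t=grab('top');s=grab('side')
cv2.imwrite('pics/a.png',cv2.resize(np.hstack([s['frame'][160:260,170:270],t['frame'][120:220,160:260]])[:,:,::-1],None,fx=4,fy=4,interpolation=cv2.INTER_CUBIC))
E
```

```text
time_s: 3.45
tcp_pos: [0.5412, 0.2168, 0.0638]
ee_rot: [3.137, 0.162, 0.005]
force: [1.1, -3.5, 8.0]
width: 0.0108
gripper_force: 37.5
```

View pics/a.png

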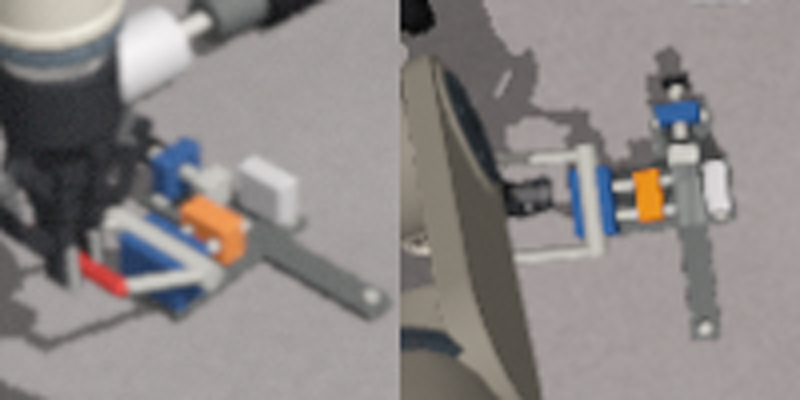

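The picture shows the fingers holding the red bar, the lever partly down at side-crop (100,275), and the jaw moving away from the fence. I'll continue to just past over-centre.

```bash
python3 -m creep '[[[0,-0.0030,0.0075,0,0,0,0],[0,-0.0050,0.0125,0,0,0,0],[0,-0.0065,0.0185,0,0,0,0],[0,-0.0075,0.024,0,0,0,0],[0,-0.0080,0.028,0,0,0,0],[0,-0.0082,0.030,0,0,0,0],[0,-0.0082,0.030,0,0,0,0],[0,-0.0082,0.030,0,0,0,0]]]'
```

```text
time_s: 4.22
tcp_pos: [0.5401, 0.2253, 0.0335]
ee_rot: [-3.137, -0.161, -0.004]
force: [1.1, 4.1, 2.4]
width: 0.0108
gripper_force: 38.7
```

```bash
python3 -m creep '[[[0,0,0,0,0,0,0.2],[0,0,0,0,0,0,0.4],[0,0,0,0,0,0,0.4],[0,0,-0.01,0,0,0,0.4],[0,0,-0.04,0,0,0,0.4],[0,0,-0.08,0,0,0,0.4],[0,0,-0.12,0,0,0,0.6],[0,0,-0.16,0,0,0,0.7],[0,0.03,-0.19,0,0,0,0.7],[0,0.07,-0.19,0,0,0,0.7],[0,0.11,-0.19,0,0,0,0.7],[0,0.15,-0.19,0,0,0,0.7]]]'
python3 g.py .4722 -.166 .12 7.0
```

```text
time_s: 5.22
tcp_pos: [0.5541, 0.0741, 0.2242]
ee_rot: [3.137, 0.162, 0.003]
force: [0.9, -0.4, -1.5]
width: 0.0597
gripper_force: 0.0
t 5.2167 pos [0.5541 0.0741 0.2242] yaw 5.90993796757371 zaxis [ 0.0018  0.0001 -1.    ] F [ 0.8707 -0.3862 -1.5469] w 0.059677701451979745
shift [-0.1063  0.2303  0.104 ] turn -1.0900620324262897
```

```bash
python3 -m creep '[[[-0.116,0.230,0,0,0,-1.1,0.75],[-0.116,0.230,0,0,0,-1.1,0.75],[-0.116,0.230,0,0,0,-1.1,0.75],[-0.116,0.230,0,0,0,-1.1,0.75],[-0.116,0.230,0,0,0,-1.1,0.75],[-0.116,0.230,0,0,0,-1.1,0.75],[-0.116,0.230,0,0,0,-1.1,0.75],[-0.116,0.230,0.03,0,0,-1.1,0.75],[-0.116,0.230,0.07,0,0,-1.1,0.75],[-0.116,0.230,0.11,0,0,-1.1,0.75],[-0.116,0.230,0.14,0,0,-1.1,0.75],[-0.116,0.230,0.14,0,0,-1.1,0.75]]]'
python3 g.py .4627 -.1671 .005 7.0
python3 - <<'E'
from m import *
np.set_printoptions(precision=4,suppress=True)
t=grab('top');s=grab('side')
for nm,f,rt,rs in(('red',red,(165,125,275,225),(150,180,240,270)),('orange',orange,(175,125,275,225),(195,195,245,240))):
    a,b=info(f(t,rt)),info(f(s,rs));print(nm,a[1],b[1],'mid',tri(t,a[0],s,b[0]))
    for i in(0,1):print(' end',tri(t,a[2][i],s,b[2][i]))
cv2.imwrite('pics/b.png',cv2.resize(np.hstack([s['frame'][160:280,170:320],t['frame'][120:240,160:310]])[:,:,::-1],None,fx=2.6,fy=2.6,interpolation=cv2.INTER_CUBIC))
E
```

```text
time_s: 6.22
tcp_pos: [0.4583, -0.1637, 0.0781]
ee_rot: [-3.132, -0.189, 0.013]
force: [-1.6, 0.3, -0.9]
width: 0.0641
gripper_force: 0.0
t 6.2167 pos [ 0.4583 -0.1637  0.0781] yaw 6.924337639964422 zaxis [-0.0084  0.0031 -1.    ] F [-1.5917  0.3403 -0.867 ] w 0.06408122128967236
shift [0.0045 0.0042 0.073 ] turn -0.07566236003557769
red (26.282705307006836, 2.981651544570923) (27.999225616455078, 3.605050563812256) mid (array([0.5387, 0.2267, 0.0444]), np.float64(0.0022901276024902377))
 end (array([0.5827, 0.2313, 0.0439]), np.float64(0.0024899434479535563))
 end (array([0.4978, 0.2222, 0.0443]), np.float64(0.002021811462315703))
orange (3.0, 0.0) (17.018619537353516, 7.399399757385254) mid (array([0.5359, 0.1067, 0.0416]), np.float64(0.014025454993295067))
 end (array([0.5419, 0.1079, 0.057 ]), np.float64(0.03466814938606952))
 end (array([0.5289, 0.1051, 0.0267]), np.float64(0.008676167122805932))
```

View pics/b.png

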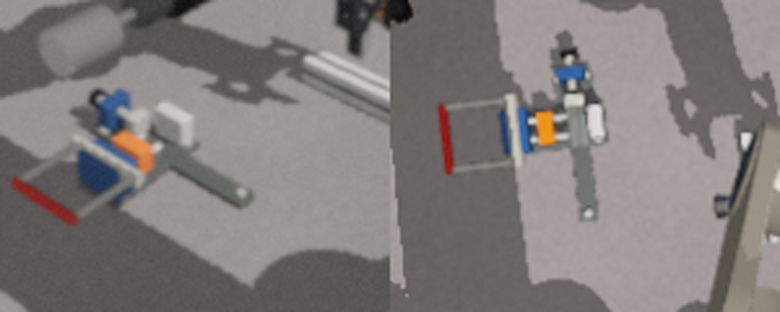

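The picture shows the lever down at side-crop (45,200), with the rod measured 44 mm high as expected, and the jaw open. The gripper is over the aluminium bar. Next I'll descend.

```bash
python3 -m creep '[[[0,0,0.02,0,0,0,0.75],[0,0,0.045,0,0,0,0.75],[0,0,0.06,0,0,0,0.75],[0,0,0.06,0,0,0,0.75],[0,0,0.06,0,0,0,0.75],[0,0,0.06,0,0,0,0.75]]]'; python3 g.py .4627 -.1671 .005 7.0
```

```text
time_s: 6.82
tcp_pos: [0.4638, -0.1656, 0.0246]
ee_rot: [3.135, 0.19, 0.005]
force: [0.9, 0.4, 0.0]
width: 0.0641
gripper_force: 0.0
t 6.8167 pos [ 0.4638 -0.1656  0.0246] yaw 6.949894492375233 zaxis [ 0.003 -0.001 -1.   ] F [0.9465 0.3946 0.0445] w 0.06408481163876442
shift [-0.0014  0.0013  0.0196] turn -0.0501055076247674
```

```bash
python3 -m creep '[[[-0.001,0.001,0.012,0,0,0,0.75],[-0.001,0.001,0.019,0,0,0,0.75],[-0.001,0.001,0.019,0,0,0,0.5],[-0.001,0.001,0.019,0,0,0,0.2],[-0.001,0.001,0.019,0,0,0,0.2],[-0.001,0.001,0.019,0,0,0,0.2],[-0.001,0.001,0.019,0,0,0,0.2],[-0.001,0.001,0.019,0,0,0,0.2],[-0.001,0.001,0.0,0,0,0,0.2],[-0.001,0.001,-0.03,0,0,0,0.2],[-0.001,0.001,-0.065,0,0,0,0.2],[-0.001,0.001,-0.08,0,0,0,0.2]]]' 45; python3 g.py .4627 -.1671 .005 7.0
```

```text
time_s: 7.82
tcp_pos: [0.4626, -0.1667, 0.106]
ee_rot: [3.135, 0.19, 0.005]
force: [0.4, -0.4, -1.5]
width: 0.0294
gripper_force: 45.6
t 7.8167 pos [ 0.4626 -0.1667  0.106 ] yaw 6.940708063519232 zaxis [ 0.0031 -0.0011 -1.    ] F [ 0.4063 -0.3819 -1.498 ] w 0.029399437917379305
shift [-0.0002  0.0003  0.101 ] turn -0.05929193648076758
```

```bash
python3 g.py .4889 .0626 .106 5.9; python3 -m creep '[[[0.05,-0.2255,0,0,0,1.0,0.2],[0.05,-0.2255,0,0,0,1.0,0.2],[0.05,-0.2255,0,0,0,1.0,0.2],[0.05,-0.2255,0,0,0,1.0,0.2],[0.05,-0.2255,0,0,0,1.0,0.2],[0.05,-0.2255,0,0,0,1.0,0.2],[0.05,-0.2255,0,0,0,1.0,0.2],[0.05,-0.2255,0,0,0,1.0,0.2],[0.05,-0.2255,0,0,0,1.0,0.2]]]'; python3 g.py .4889 .0626 .06 5.9
```

```text
t 7.8167 pos [ 0.4626 -0.1667  0.106 ] yaw 6.940708063519232 zaxis [ 0.0031 -0.0011 -1.    ] F [ 0.4063 -0.3819 -1.498 ] w 0.029399437917379305
shift [ 0.0538 -0.2244 -0.0002] turn 1.040708063519232
time_s: 8.57
tcp_pos: [0.4833, 0.0633, 0.1025]
ee_rot: [3.137, 0.164, -0.001]
force: [-0.5, -0.1, -2.7]
width: 0.029
gripper_force: 45.8
t 8.5667 pos [0.4833 0.0633 0.1025] yaw 5.9840556950738035 zaxis [-0.0006 -0.0003 -1.    ] F [-0.5299 -0.0804 -2.7303] w 0.02901172359987235
shift [0.0055 0.0013 0.0425] turn 0.08405569507380317
```

```bash
python3 -m creep '[[[0.0055,0.001,0.02,0,0,0.1,0.2],[0.0055,0.001,0.04,0,0,0.1,0.2],[0.0055,0.001,0.04,0,0,0.1,0.2],[0.0055,0.001,0.04,0,0,0.1,0.2]]]'; python3 g.py .4889 .0626 .0135 5.9
python3 - <<'E'
from m import *
t=grab('top');s=grab('side')
cv2.imwrite('pics/c.png',cv2.resize(np.hstack([s['frame'][165:255,190:290],t['frame'][130:220,170:270]])[:,:,::-1],None,fx=4,fy=4,interpolation=cv2.INTER_CUBIC))
E
```

```text
time_s: 8.9
tcp_pos: [0.4881, 0.0619, 0.0619]
ee_rot: [3.137, 0.157, -0.005]
force: [-0.3, -0.2, -2.0]
width: 0.0293
gripper_force: 45.7
t 8.9 pos [0.4881 0.0619 0.0619] yaw 5.746043787536395 zaxis [-0.0031 -0.0005 -1.    ] F [-0.2868 -0.2105 -2.0123] w 0.029275186625798012
shift [ 0.001  -0.0006  0.0484] turn -0.1539562124636049
```

View pics/c.png

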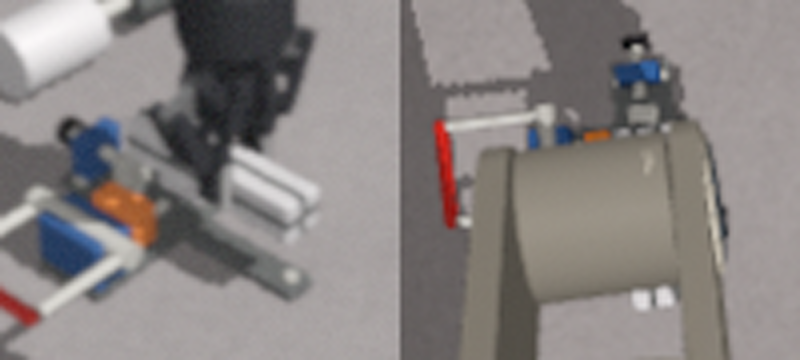

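The side view shows the bar held over the jig, with its near end at side-crop (305,195). In the top view that end is at (653,297).

```bash
python3 - <<'E'
from m import *
np.set_printoptions(precision=4,suppress=True)
t=grab('top');s=grab('side')
O=np.array([.5074,.0585]);a=np.radians(5.9);M=np.array([[np.cos(a),np.sin(a)],[-np.sin(a),np.cos(a)]])
h=hsv(t['frame']);m=((h[...,1]<30)&(h[...,2]>190)).astype(np.uint8)
roi=m[198:212,222:248];ys,xs=np.where(roi);u=(xs.min()+xs.max())/2+222;print(xs.min()+222,xs.max()+222,ys.max()+198)
P=plane(t,(u,ys.max()+198+.5),.0864)[:2];print('bar end jig',M@(P-O), 'expect -79,',M@(np.array([.4881,.0619])-O))
# blue stop post top, from this view and first
h=hsv(t['frame']);b=((h[...,0]>100)&(h[...,0]<125)&(h[...,1]>120)).astype(np.uint8)
p=big(b,(215,135,245,155));print('stop',M@(plane(t,p.mean(0),.042)[:2]-O),p.min(0),p.max(0))
E
```

```text
228 237 206
bar end jig [-0.0773  0.0072] expect -79, [-0.0188  0.0054]
stop [ 0.1122 -0.0017] [224. 145.] [234. 150.]
```

```bash
python3 -m creep '[[[0,0.001,0.008,0,0,0,0.2],[0,0.001,0.016,0,0,0,0.2],[0,0.001,0.024,0,0,0,0.2],[0,0.001,0.032,0,0,0,0.2],[0,0.001,0.038,0,0,0,0.2],[0,0.001,0.043,0,0,0,0.2],[0,0.001,0.043,0,0,0,0.2],[0,0.001,0.043,0,0,0,0.2]]]'; python3 g.py .4889 .0626 .0135 5.9
```

```text
time_s: 9.77
tcp_pos: [0.4891, 0.0622, 0.019]
ee_rot: [3.137, 0.16, -0.002]
force: [0.1, -0.2, -2.2]
width: 0.0294
gripper_force: 45.8
t 9.7667 pos [0.4891 0.0622 0.019 ] yaw 5.845118533774886 zaxis [-0.001  -0.0001 -1.    ] F [ 0.0573 -0.2313 -2.1995] w 0.02944783466407047
shift [-0.0002 -0.0004  0.0055] turn -0.05488146622511447
```

```bash
python3 -m creep '[[[0,0,0.002,0,0,0,0.2],[0,0,0.004,0,0,0,0.2],[0,0,0.005,0,0,0,0.2],[0,0,0.0055,0,0,0,0.2],[0,0,0.0055,0,0,0,0.2],[0,0,0.0055,0,0,0,0.2]]]'; python3 g.py .4889 .0626 .0135 5.9
```

```text
time_s: 10.27
tcp_pos: [0.4894, 0.0622, 0.014]
ee_rot: [3.138, 0.16, 0.0]
force: [0.9, 0.3, -3.0]
width: 0.0293
gripper_force: 45.8
t 10.2667 pos [0.4894 0.0622 0.014 ] yaw 5.84557765844225 zaxis [ 0.0001  0.     -1.    ] F [ 0.8707  0.301  -3.0397] w 0.02933461276321687
shift [-0.0005 -0.0005  0.0005] turn -0.05442234155775072
```

```bash
python3 -m creep '[[[0,0,0.0005,0,0,0,0.2],[0,0,0.001,0,0,0,0.2],[0,0,0.001,0,0,0,0.2],[0.001,0,0.001,0,0,0,0.2],[0.002,0,0.001,0,0,0,0.2],[0.003,0,0.001,0,0,0,0.2],[0.004,0,0.001,0,0,0,0.2],[0.005,0,0.001,0,0,0,0.2],[0.006,0,0.001,0,0,0,0.2],[0.0065,0,0.001,0,0,0,0.2],[0.007,0,0.001,0,0,0,0.2],[0.007,0,0.001,0,0,0,0.2]]]'
```

```text
time_s: 11.27
tcp_pos: [0.4964, 0.0629, 0.013]
ee_rot: [-3.137, -0.16, -0.0]
force: [0.3, 0.4, -2.3]
width: 0.0294
gripper_force: 45.8
```

```bash
python3 -m creep '[[[0.0003,0,0,0,0,0,0.2],[0.0006,0,0,0,0,0,0.2],[0.0009,0,0,0,0,0,0.2],[0.0012,0,0,0,0,0,0.2],[0.0015,0,0,0,0,0,0.2],[0.0018,0,0,0,0,0,0.2],[0.002,0,0,0,0,0,0.2],[0.002,0,0,0,0,0,0.2]]]'
```

```text
time_s: 11.93
tcp_pos: [0.4979, 0.0631, 0.0129]
ee_rot: [3.137, 0.16, -0.001]
force: [-1.7, -1.0, -0.9]
width: 0.0291
gripper_force: 45.9
```

```bash
python3 -m creep '[[[0.0003,0,0,0,0,0,0.2],[0.0006,0,0,0,0,0,0.2],[0.0009,0,0,0,0,0,0.2],[0.0012,0,0,0,0,0,0.2],[0.0015,0,0,0,0,0,0.2],[0.0018,0,0,0,0,0,0.2],[0.002,0,0,0,0,0,0.2],[0.002,0,0,0,0,0,0.2]]]'
```

```text
time_s: 12.6
tcp_pos: [0.4978, 0.063, 0.0126]
ee_rot: [3.137, 0.16, -0.007]
force: [-8.9, -0.9, 2.6]
width: 0.0292
gripper_force: 46.5
```

```bash
python3 -m creep '[[[0.0003,0,0,0,0,0,0.2],[0.0006,0,0,0,0,0,0.2],[0.0009,0,0,0,0,0,0.2],[0.0012,0,0,0,0,0,0.2],[0.0012,0,0,0,0,0,0.2],[0.0012,0,0,0,0,0,0.2],[0.0012,0,0,0,0,0,0.2],[0.0012,0,0,0,0,0,0.2],[0.0012,0,0,0,0,0,0.2],[0.0012,0,0,0,0,0,0.2],[0.0012,0,0,0,0,0,0.2],[0.0012,0,0,0,0,0,0.2]]]'
```

```text
time_s: 13.6
tcp_pos: [0.4979, 0.063, 0.0124]
ee_rot: [3.137, 0.16, -0.01]
force: [-13.2, -1.0, 5.5]
width: 0.0292
gripper_force: 46.9
```

```bash
python3 -m creep '[[[0,0,0,0,0,0,0.2],[0,0,0,0,0,0,0.2],[0,0,0,0,0,0,0.2],[0,0,0,0,0,0,0.2],[0,0,0,0,0,0,0.2],[0,0,0,0,0,0,0.2],[-0.001,0,0,0,0,0,0.2],[-0.0018,0,0,0,0,0,0.2],[-0.0022,0,0,0,0,0,0.2],[-0.0022,0,0,0,0,0,0.45],[-0.0022,0,0,0,0,0,0.7],[-0.0022,0,0,0,0,0,0.7]]]'
```

```text
time_s: 14.6
tcp_pos: [0.5007, 0.0634, 0.0134]
ee_rot: [-3.137, -0.16, -0.004]
force: [-0.2, -0.0, -0.5]
width: 0.0592
gripper_force: 0.0
```

```bash
python3 -m creep '[[[0,0,0,0,0,0,0.7],[0,0,-0.01,0,0,0,0.7],[0,0,-0.03,0,0,0,0.7],[0,0,-0.07,0,0,0,0.7],[0,0,-0.11,0,0,0,0.7],[0,0,-0.15,0,0,0,0.5],[0.02,-0.04,-0.17,0,0,0,0.4],[0.04,-0.08,-0.17,0,0,0,0.4],[0.055,-0.12,-0.17,0,0,0,0.4],[0.055,-0.16,-0.17,0,0,0,0.4],[0.055,-0.16,-0.17,0,0,0,0.4],[0.055,-0.16,-0.17,0,0,0,0.4]]]'; python3 g.py .5387 .2267 .1 5.9
python3 - <<'E'
from m import *
np.set_printoptions(precision=4,suppress=True)
t=grab('top');s=grab('side')
cv2.imwrite('pics/d.png',cv2.resize(np.hstack([s['frame'][165:265,170:270],t['frame'][130:230,170:270]])[:,:,::-1],None,fx=4,fy=4,interpolation=cv2.INTER_CUBIC))
E
```

```text
time_s: 15.6
tcp_pos: [0.5377, 0.2308, 0.1838]
ee_rot: [-3.136, -0.165, -0.002]
force: [-0.7, -0.1, -0.3]
width: 0.0343
gripper_force: 0.0
t 15.6 pos [0.5377 0.2308 0.1838] yaw 6.033138984524441 zaxis [ 0.001   0.0009 -1.    ] F [-0.673  -0.127  -0.2922] w 0.03432839841093327
shift [0.0004 0.0042 0.0838] turn 0.1331389845244404
```

View pics/d.png

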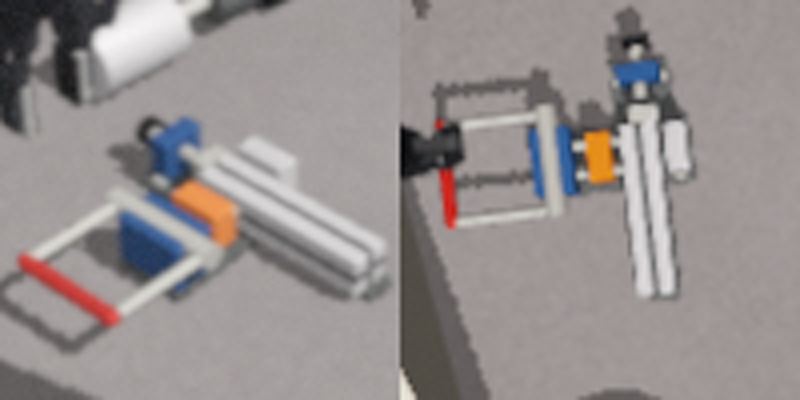

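The picture shows the bar lying between fence and jaw, its end against the pad at top-crop (640,122). The lever is still down, with the red bar at side-crop (70,290). Next I'll take hold of the red bar.

```bash
python3 -m creep '[[[0.001,0.0045,0.03,0,0,0,0.4],[0.001,0.0045,0.07,0,0,0,0.4],[0.001,0.0045,0.10,0,0,0,0.4],[0.001,0.0045,0.12,0,0,0,0.4],[0.001,0.0045,0.135,0,0,0,0.4],[0.001,0.0045,0.145,0,0,0,0.4],[0.001,0.0045,0.148,0,0,0,0.4],[0.001,0.0045,0.148,0,0,0,0.4],[0.001,0.0045,0.148,0,0,0,0.4]]]' 20; python3 g.py .540 .2258 .032 5.9
```

```text
time_s: 16.45
tcp_pos: [0.5399, 0.2233, 0.0359]
ee_rot: [-3.137, -0.159, -0.002]
force: [0.7, -0.6, 0.1]
width: 0.034
gripper_force: 0.0
t 16.45 pos [0.5399 0.2233 0.0359] yaw 5.808046411053422 zaxis [ 0.001   0.0004 -1.    ] F [ 0.7217 -0.5678  0.131 ] w 0.03404835268273003
shift [ 0.0004 -0.0025  0.0039] turn -0.09195358894657879
```

```bash
python3 -m creep '[[[0,-0.0025,0.003,0,0,0,0.4],[0,-0.0025,0.003,0,0,0,0.4],[0,-0.0025,0.003,0,0,0,0.3],[0,-0.0025,0.003,0,0,0,0.2],[0,-0.0025,0.003,0,0,0,0.15],[0,-0.0025,0.003,0,0,0,0.1],[0,-0.0025,0.003,0,0,0,0.05],[0,-0.0025,0.003,0,0,0,0.0]]]' 20
```

```text
time_s: 17.12
tcp_pos: [0.5392, 0.2259, 0.0322]
ee_rot: [3.137, 0.16, 0.001]
force: [1.0, -4.3, 2.9]
width: 0.0111
gripper_force: 21.1
```

```bash
python3 -m creep '[[[0,0.0003,-0.004,0,0,0,0],[0,0.0008,-0.0085,0,0,0,0],[0,0.0016,-0.0127,0,0,0,0],[0,0.0025,-0.0168,0,0,0,0],[0,0.0043,-0.0229,0,0,0,0],[0,0.0066,-0.0289,0,0,0,0],[0,0.0094,-0.0347,0,0,0,0],[0,0.0124,-0.0402,0,0,0,0],[0,0.016,-0.0455,0,0,0,0],[0,0.0199,-0.0505,0,0,0,0],[0,0.0199,-0.0505,0,0,0,0]]]'
```

```text
time_s: 18.03
tcp_pos: [0.5415, 0.2052, 0.0837]
ee_rot: [3.137, 0.16, 0.001]
force: [0.3, -4.0, 4.5]
width: 0.011
gripper_force: 21.4
```

```bash
python3 -m creep '[[[0,0.0014,-0.0016,0,0,0,0],[0,0.0028,-0.0032,0,0,0,0],[0,0.0043,-0.0048,0,0,0,0],[0,0.0058,-0.0062,0,0,0,0],[0,0.0058,-0.0062,0,0,0,0],[0,0.0058,-0.0062,0,0,0,0]]]'
```

```text
time_s: 18.53
tcp_pos: [0.5416, 0.2, 0.0886]
ee_rot: [3.137, 0.16, -0.0]
force: [2.8, -6.6, -0.4]
width: 0.0107
gripper_force: 21.3
```

```bash
python3 -m creep '[[[0,0,0,0,0,0,0.2],[0,0,0,0,0,0,0.5],[0,0.002,0,0,0,0,0.6],[0,0.003,0,0,0,0,0.6],[0,0.003,-0.01,0,0,0,0.6],[0,0.003,-0.04,0,0,0,0.6],[0,0.003,-0.08,0,0,0,0.6],[0,0.003,-0.12,0,0,0,0.6],[-0.04,0.003,-0.14,0,0,0,0.6],[-0.08,0.003,-0.14,0,0,0,0.6],[-0.12,0.003,-0.14,0,0,0,0.6],[-0.15,0.003,-0.14,0,0,0,0.6]]]'
python3 -m creep '[[[-0.04,0.04,0,0,0,0,0.6],[-0.04,0.12,0,0,0,0,0.6],[-0.04,0.2,0,0,0,0,0.6],[-0.04,0.25,0,0,0,0,0.6],[-0.04,0.3,0,0,0,0,0.6],[-0.04,0.3,0,0,0,0,0.6],[-0.04,0.3,0,0,0,0,0.6],[-0.04,0.3,0,0,0,0,0.6],[-0.04,0.3,0,0,0,0,0.6],[-0.04,0.3,0,0,0,0,0.6],[-0.04,0.3,0,0,0,0,0.6],[-0.04,0.3,0,0,0,0,0.6]]]'
python3 - <<'E'
from m import *
np.set_printoptions(precision=4,suppress=True)
t=grab('top');s=grab('side')
a,b=info(red(t,(165,125,275,225))),info(red(s,(150,180,240,270)));print('red',a[1],b[1],tri(t,a[0],s,b[0]))
cv2.imwrite('pics/e.png',cv2.resize(np.hstack([s['frame'][165:265,170:270],t['frame'][130:230,170:270]])[:,:,::-1],None,fx=4,fy=4,interpolation=cv2.INTER_CUBIC))
E
```

```text
time_s: 19.53
tcp_pos: [0.3897, 0.1816, 0.2294]
ee_rot: [-3.137, -0.16, 0.0]
force: [-0.1, 0.6, 0.4]
width: 0.051
gripper_force: 0.0
time_s: 20.53
tcp_pos: [0.3833, -0.1192, 0.2288]
ee_rot: [-3.137, -0.162, -0.0]
force: [-0.5, 0.4, 0.0]
width: 0.0513
gripper_force: 0.0
red (27.290565490722656, 3.3197054862976074) (27.977771759033203, 3.6035046577453613) (array([0.5427, 0.1989, 0.1028]), np.float64(0.0019471159641395958))
```

View pics/e.png

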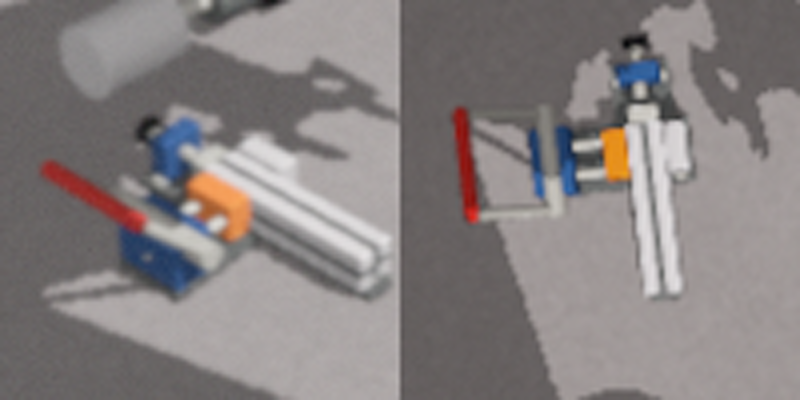

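The lever bar is at z = 103 mm, which gives lever ≈ 0.22. The jaw is on the bar at top-crop (617,153), the bar is against the fence, and its end is at the pad at (640,122). The robot is clear.

```bash
python3 -c "
from plant import order
print(order.job_done())"
```

```text
the job is handed in; nothing more can be done
None
```

The job is handed in: I locked the lever down, laid the bar in and held it against the end stop at about 13 N, then raised the lever to about 0.22 rad, and the last pictures show the jaw clamped on the bar.

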